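# Hang two pails on the balance rack and level it

## Task

Hang both lidded pails on the balance rack by their wire bails, one on each side of the pivot and one after the other, placed along the bar so that it finally rests level (within about one degree) with both hanging free. The pails differ in weight: let the bar take each load slowly, over a second or more, instead of dropping it on, never let the bar tip more than 15 degrees or press hard on it, and leave the three other containers where they stand, upright.

Things in the scene. Friction and masses are not known exactly. Their poses are not given: they have to be found in the camera images.
- stand: fixed steel stand of the balance rack: foot 120 x 100 mm, 12 mm thick, thin post 20 mm across, fork at the top 40 mm wide carrying the pivot. Origin at the centre of the foot's underside, z up; the pivot is 200 mm above it; its y axis runs along the bar when seen from above
- bar (a joint): tilt of the bar about the level pivot axis, rad: 0 level, positive = left (+y) end up. A pivot spring (2.0 N m/rad, damper 0.15 N m s/rad) pulls it towards level: a load of W newtons at d metres from the pivot tilts it by about W*d/2.0 rad; loads on the two sides subtract. The two collars make it rest up to 0.045 rad off level at the start
- bar_mid (a point): the pivot, on the bar's centre line, 200 mm above the counter; axes turn with the bar, y along it to the left. Round steel bar 12 mm thick, 460 mm long. On each side a round collar 40 mm across, 20 mm thick, 0.22 kg, is clamped with its centre 23 to 63 mm from the pivot (varies). A pail can hang anywhere between collar and tip; 90 to 215 mm from the pivot is always free
- bar_left (a point): point on the bar's centre line 220 mm left (+y) of the pivot; at the tip, 224 to 230 mm from the pivot, is a disc 22 mm across that stops a bail from sliding off
- bar_right (a point): the same on the right (-y), 220 mm from the pivot
- pail_left_grip (a point): centre of the flat upright black grip on top of the lidded steel pail that starts on the robot's left (the two look alike): 14 mm thick (pail's x), 34 mm wide (y), 40 mm high; the point is 152 mm above the pail's foot. Axes: the pail's, z up. Body 62 mm across, lid 64 mm across with its top at 62 mm. Weight 0.19 to 0.34 kg, different for each pail and not told: it must be felt
- pail_right_grip (a point): centre of the flat upright black grip on top of the lidded steel pail that starts on the robot's right (the two look alike): 14 mm thick (pail's x), 34 mm wide (y), 40 mm high; the point is 152 mm above the pail's foot. Axes: the pail's, z up. Body 62 mm across, lid 64 mm across with its top at 62 mm. Weight 0.19 to 0.34 kg, different for each pail and not told: it must be felt
- pail_left_hook (a point): peak of the left pail's rigid bail (6 mm wire, centre line), 128 mm above the foot, 24 mm under the grip point. The bail stands in the pail's x-z plane: legs at x = +-29 mm up to 100 mm, then sloping to this peak; the bar passes through it along the pail's y axis, entering over the bar's tip, and the peak sits down over the bar. Seated, it is 12 mm above the bar's centre line
- pail_right_hook (a point): peak of the right pail's rigid bail (6 mm wire, centre line), 128 mm above the foot, 24 mm under the grip point. The bail stands in the pail's x-z plane: legs at x = +-29 mm up to 100 mm, then sloping to this peak; the bar passes through it along the pail's y axis, entering over the bar's tip, and the peak sits down over the bar. Seated, it is 12 mm above the bar's centre line
- spray_center (a point): centre of an orange can, 60 mm across, 170 mm tall, beyond the rack; leave alone
- squeeze_center (a point): centre of a yellow bottle with a white cap, 56 mm across, 150 mm tall, beyond the rack; leave alone
- shaker_center (a point): centre of a glass jar with a steel cap, 44 mm across, 80 mm tall, on the robot's side of the rack; leave alone
Not all that is in view belongs to the job. What is shaped like the part that bears pail_right_grip but blue or purple is not meant.

How it is judged:
By the outcome, as a careful person would: the job done as asked, in the order asked, and still so for the second after the job is handed in, with the robot touching nothing.
It also fails if it takes over 72 s, if anything falls off the work surface, if the arm or the gripper's body presses on something with over 40 N, if the wrist force passes 120 N, or if a joint passes its speed limit or range.

## Robot

A 6-joint arm with a two-finger parallel gripper is mounted at the origin on the work surface. World frame = base frame: x ahead of the robot, y to its left, z up, the work surface at z = 0. Lengths are in mm, angles in rad, forces in N, time in s.
With the tool pointing down it reaches from about 300 to 775 mm from the base axis. Payload 14.6 kg.
Tool frame: the origin (TCP) lies at the very end of the fingers, on their centre line; the grasp point (between the pads) lies 19 mm behind it; z points along the fingers, y is the line along which they close (so a half turn about z gives the same grasp; the last joint's range is limited). The gripper opens to 94 mm and grips with 3 to 60 N. Pads are 16 mm wide; open, the fingers measure 119 mm over their backs; the gripper's body (75 mm by 177 mm) begins 78 mm behind the grasp point.
Start: joints at [1.155, 0.3, 1.521, -0, 1.321, -0.067], TCP at [187.971, 516.872, 205.446] pointing down, gripper open.
Joint ranges: [-3.03, 3.03], [-0.79, 2.21], [0.23, 2.52], [-1.04, 4.18], [0, 3.07], [-2.55, 2.55]. Speed limits (rad/s): [2.22, 2.22, 2.57, 3.14, 3.14, 3.14].

## Interface

Orientations are given as [roll, pitch, yaw] about the fixed x, y, z axes, in that order (R = Rz(yaw) Ry(pitch) Rx(roll)).
In Python, from cell import manip, camera, get_calibration gives the robot as it stands. The module is installed in compiled form; this text tells all that it offers.
- The arm moves only by the tool jog_arm, never from a script. Its argument "plan" is one flat list of numbers, 6 for each row, row after row: the shift along the world's x, y, z in m, then the turn, a rotation vector about the world's x, y, z in degrees. A call has 1 to 20 rows; each row is the pose to reach, as a shift and turn from the pose commanded when the call began; what a row does not reach only later rows make up. A row lasts 1/10 s, in which the tool goes at most 50 mm and 8.59 degrees, less where a joint would pass 70% of its speed; a pose out of reach is approached as far as the arm can. A call with a gripper value outside its range is refused whole. "claw" is the finger opening in m, from 0 to 0.094, set as the call begins (left out, the last holds). The fingers move at their own pace and stop on an object; "force" is the grip in N (left out, the last holds). Time passes only in rows, so rows that repeat a pose let the fingers close. It gives the time, the measured TCP pose, the force, the opening and the grip force at its end, in the units of the state.
- manip.read_state(): the state, without advancing time (a new reading comes with each control period).
- camera(name): name is "side" or "top"; returns (picture, depth): 480x640x3 uint8, red, green, blue; 480x640 float32, mm along the optical axis (not along the pixel's ray), 0 where there is no reading.
- get_calibration(name): a dict with "fx", "fy", "cx", "cy" (pixels), "origin" and "attitude" of the camera in the world. Camera axes: x right, y down, z forward; pixel columns grow to the right and rows downward; lengths in mm; the calibration is good to about 2 mm. A picture is of the moment at which its call begins. get_calibration takes no time and is no camera call.
- manip.sign_off(): hands the job in; it is judged then, once.
The state is a dict: "clock": time; "joints": joint angles; "qd": joint speeds; "effort": joint torques, N m; "eef_pos": TCP position; "eef_rot": TCP orientation; "wrist_force": force on the tool from outside, world axes, zero at the start; "moment": the same for the moment, N m; "finger_gap": finger opening in mm; "finger_force": force on a finger pad.
Only numpy, scipy, OpenCV 4.12 (cv2) and the standard library are available. Lean on these libraries where they do the work, as an engineer would, in place of code of your own. Each camera call takes 0.05 s, during which the arm holds its last target. There are 200 camera calls.

## Working session

There is one attempt and no reset: what is moved stays moved. The work goes in short steps, Python scripts to look and compute and a tool call to move; the robot and the scene stay as the last step left them, time stands still between calls to the robot, and variables do not carry over. Pictures are saved under pics/ and viewed, at most 10 in all, crops included, and the job is handed in when it is done.

Besides the shell and the picture viewer there is one more tool, called after ">>>" by a JSON object that holds its "name" and its "arguments", one argument or row to a line. jog_arm: Moves the arm, as the interface text tells. Its arguments: {"type":"object","properties":{"plan":{"type":"array"},"claw":{"type":"number"},"force":{"type":"number"}},"required":["plan"]}

```bash
mkdir -p pics
cat > h.py <<'E'
import numpy as np,cv2
from cell import manip,camera,get_calibration
from scipy.spatial.transform import Rotation as R
def cal(n):
    c=get_calibration(n);A=np.array(c["attitude"],float)
    M=A if A.shape==(3,3) else (R.from_euler('xyz',A).as_matrix() if A.size==3 else R.from_quat(A).as_matrix())
    return c,M,np.array(c["origin"],float)
def cloud(n,d):
    c,M,o=cal(n);v,u=np.mgrid[:480,:640]
    P=np.stack([(u-c["cx"])/c["fx"]*d,(v-c["cy"])/c["fy"]*d,d],-1)
    W=P@M.T+o;W[d==0]=np.nan
    return W
def proj(n,p):
    c,M,o=cal(n);q=(np.array(p,float)-o)@M
    return c["fx"]*q[0]/q[2]+c["cx"],c["fy"]*q[1]/q[2]+c["cy"]
def snap(n,tag):
    p,d=camera(n);cv2.imwrite(f"pics/{tag}.png",p[...,::-1]);np.save(f"{tag}.npy",d);return p,cloud(n,d)
E
python3 - <<'E'
from h import *
for n in("side","top"):
    print(get_calibration(n)); snap(n,n+"0")
print(manip.read_state())
E
```

```text
{'fx': 607.8398248539728, 'fy': 607.8398248539728, 'cx': 324.83855884772214, 'cy': 243.56528539658365, 'origin': array([  474.28586855, -1115.89709815,  1102.38284225]), 'attitude': array([-2.28539815,  0.01761594, -0.11095953])}
{'fx': 435.03200119286765, 'fy': 435.03200119286765, 'cx': 321.5703412258415, 'cy': 238.59996513211686, 'origin': array([ 449.7792031 ,  -56.81415422, 1066.63380244]), 'attitude': array([-2.99427154,  0.02139187, -1.57256812])}
{'clock': 0.1, 'joints': array([ 1.15536212e+00,  3.00382588e-01,  1.52152080e+00, -2.90126672e-05,
        1.32070188e+00, -6.66108412e-02]), 'qd': array([ 2.30729325e-05, -2.88178117e-03, -1.82279815e-03,  1.49025342e-03,
        1.18481815e-03, -4.83298779e-05]), 'effort': array([ 1.52056520e-03, -5.32648587e+01, -3.53283370e+01,  7.10228272e-02,
        2.34583416e-02, -8.60671867e-05]), 'eef_pos': array([187.90524905, 516.65320553, 204.9603812 ]), 'eef_rot': array([-3.14058041e+00, -3.93608767e-05,  2.79277647e+00]), 'wrist_force': array([-0.46351748,  0.94933102, -0.21594138]), 'moment': array([-0.03601281,  0.00998341, -0.01341715]), 'finger_force': 0.0, 'finger_gap': 94.1387054967295}
```

View pics/side0.png

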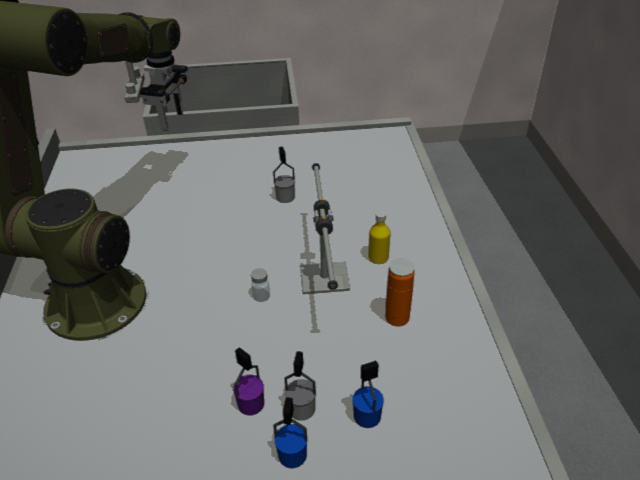

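View pics/top0.png

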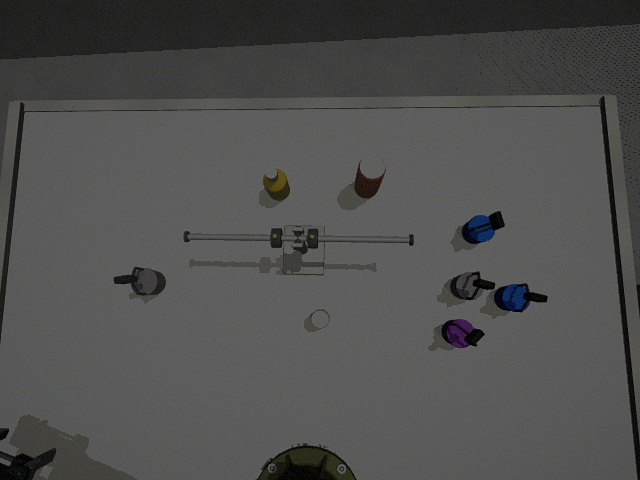

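The side view shows the left pail at (285,188) and four pails on the right: grey (300,400), purple (250,395), blue (291,445) and blue (368,407). The top view has the left pail at (145,281), grey at (467,286), purple at (460,333), and blue at (481,229) and (514,297). The grey ones match the "steel pail" description, and the blue and purple ones are excluded. Next I'll confirm with a crop and measure.

Run:
```python
from h import *
S=cv2.imread("pics/side0.png");cv2.imwrite("pics/crop1.png",cv2.resize(S[335:475,215:405],None,fx=4,fy=4)[:600,:760])
Wt=cloud("top",np.load("top0.npy"));Ws=cloud("side",np.load("side0.npy"));T=cv2.imread("pics/top0.png")
def ext(W,I,u0,u1,v0,v1,z0,z1,dark=None,name=""):
    Q=W[v0:v1,u0:u1].reshape(-1,3);C=I[v0:v1,u0:u1].reshape(-1,3).max(1)
    m=(Q[:,2]>z0)&(Q[:,2]<z1)
    if dark: m&=C<dark
    Q=Q[m]
    if len(Q)<5: print(name,len(Q));return Q
    xy=Q[:,:2]-Q[:,:2].mean(0);w,v=np.linalg.eigh(np.cov(xy.T))
    p=xy@v
    print(name,len(Q),"med",np.median(Q,0).round(1),"min",Q.min(0).round(0),"max",Q.max(0).round(0),"ax",v[:,1].round(3),"mid",(Q[:,:2].mean(0)+v@((p.max(0)+p.min(0))/2)).round(1),"len",np.ptp(p,0).round(1));return Q
ext(Wt,T,105,170,262,300,135,180,60,"L grip top")
ext(Wt,T,450,500,270,300,135,180,60,"R grip top")
ext(Ws,S,270,300,140,170,135,180,60,"L grip side")
ext(Ws,S,288,308,348,376,135,180,60,"R grip side")
ext(Wt,T,105,170,262,300,50,70,None,"L lid top")
ext(Wt,T,440,490,268,300,50,70,None,"R lid top")
ext(Ws,S,270,300,170,205,50,66,None,"L lid side")
ext(Ws,S,283,318,375,418,50,66,None,"R lid side")
for n,a in(("L",(195,265)),("R",(325,400)),("Ltip",(182,190)),("Rtip",(408,415)),("collL",(271,282)),("collR",(307,319))):
    ext(Wt,T,*a,225,250,150,260,None,"bar "+n)
ext(Ws,S,310,340,160,295,150,260,None,"bar side")
ext(Wt,T,303,335,305,332,70,90,None,"shaker")
ext(Wt,T,283,326,225,275,5,20,None,"foot")
ext(Wt,T,260,292,165,202,100,160,None,"squeeze");ext(Wt,T,350,390,150,200,150,180,None,"spray")
for n,a in(("purple",(435,490,318,352)),("blue1",(460,508,208,246)),("blue2",(495,550,280,314))):
    ext(Wt,T,*a,135,180,60,n+" grip")
```

```text
L grip top 173 med [500.1 371.7 170.6] min [492. 359. 136.] max [510. 394. 176.] ax [-0.202  0.979] mid [501.1 377.1] len [14.9 34.3]
R grip top 173 med [ 487.8 -368.1  170.3] min [ 478. -388.  136.] max [ 499. -355.  175.] ax [0.298 0.954] mid [ 488.7 -372.1] len [14.3 33.1]
L grip side 80 med [499.4 365.5 161.4] min [492. 355. 136.] max [508. 387. 177.] ax [-0.224  0.974] mid [498.6 371.3] len [15.7 31.8]
R grip side 187 med [ 487.7 -382.8  165.8] min [ 478. -393.  135.] max [ 497. -358.  175.] ax [0.362 0.932] mid [ 488.  -374.7] len [14.7 35.7]
L lid top 516 med [501.4 372.2  62.5] min [471. 346.  50.] max [532. 407.  69.] ax [-0.936 -0.352] mid [500.7 377.9] len [64. 62.]
R lid top 482 med [ 487.9 -365.8   61.8] min [ 459. -404.   50.] max [ 520. -341.   70.] ax [-0.936 -0.351] mid [ 487.7 -370.2] len [58.8 63.3]
L lid side 245 med [498.6 370.5  60.8] min [467. 341.  50.] max [530. 412.  66.] ax [0.094 0.996] mid [498.7 377.2] len [61.8 71.5]
R lid side 621 med [ 487.5 -375.1   61.3] min [ 456. -406.   50.] max [ 518. -340.   66.] ax [-0.251  0.968] mid [ 485.6 -372.6] len [59.9
[... 1211 characters left out ...]
eze 336 med [726.6  70.1 114.6] min [708.  49. 100.] max [753.  96. 155.] ax [-0.418  0.909] mid [729.3  71.9] len [41.1 48.2]
spray 613 med [ 735.1 -144.   169.6] min [ 709. -175.  150.] max [ 766. -116.  174.] ax [-0.923  0.385] mid [ 738.1 -145. ] len [59.2 57.8]
purple grip 205 med [ 383.8 -344.7  169.8] min [ 368. -362.  136.] max [ 398. -331.  177.] ax [-0.691  0.723] mid [ 382.7 -346.8] len [14.7 33.7]
blue1 grip 209 med [ 621.2 -403.1  168.7] min [ 605. -417.  136.] max [ 639. -396.  176.] ax [-0.968 -0.252] mid [ 622.4 -406.3] len [14.7 34.2]
blue2 grip 188 med [ 461.5 -470.2  169.6] min [ 453. -494.  136.] max [ 472. -457.  175.] ax [0.26  0.966] mid [ 461.8 -475.4] len [14.8 34.7]
```

View pics/crop1.png

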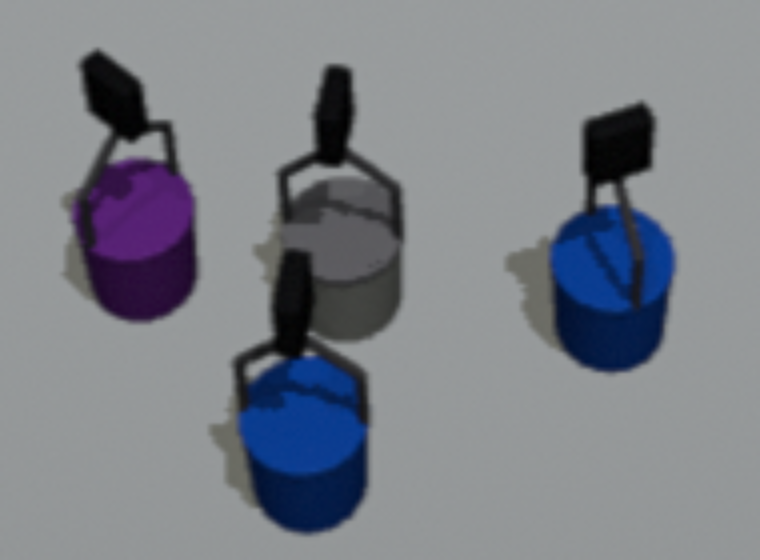

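In the crop, the grey pail at about (345,240) is the only steel-coloured one of the four, so it is the right pail. The measurements agree with the given sizes:
- **Grips:** 14 x 34 mm, tops at about 172 mm.
- **Pivot:** about (579.7, 9.8, 200).
- **Bar:** yaw about -0.024 rad, tilt about -0.014 rad.
- **Left grip:** (500, 375), yaw 0.215.
- **Right grip:** (488, -373), yaw about -0.33.

I'll go to the left pail first.

>>> {"name": "jog_arm", "arguments": {
  "plan": [0.04,-0.018,0,0,0,-7,0.08,-0.036,0,0,0,-15,0.12,-0.054,0,0,0,-22,0.16,-0.072,0,0,0,-30,0.2,-0.09,0,0,0,-37,0.24,-0.108,0,0,0,-44,0.28,-0.127,0,0,0,-51,0.312,-0.1415,0,0,0,-57.7,0.312,-0.1415,0,0,0,-57.7,0.312,-0.1415,-0.02,0,0,-57.7,0.312,-0.1415,-0.045,0,0,-57.7,0.312,-0.1415,-0.065,0,0,-57.7,0.312,-0.1415,-0.069,0,0,-57.7,0.312,-0.1415,-0.069,0,0,-57.7,0.312,-0.1415,-0.069,0,0,-57.7],
  "claw": 0.06,
  "force": 20
}}

```text
clock: 1.6
eef_pos: [500.1, 375.8, 137.7]
eef_rot: [3.14, -0.001, 1.786]
wrist_force: [-0.1, 0.3, 0.5]
finger_gap: 60.0
finger_force: 0.0
```

>>> {"name": "jog_arm", "arguments": {
  "plan": [0,0,0,0,0,0,0,0,0,0,0,0,0,0,0,0,0,0,0,0,0,0,0,0,0,0,0,0,0,0,0,0,0,0,0,0,0,0,0,0,0,0,0,0,0,0,0,0],
  "claw": 0.0,
  "force": 25
}}

```text
clock: 2.4
eef_pos: [499.9, 375.4, 136.4]
eef_rot: [-3.142, -0.0, 1.786]
wrist_force: [-1.0, -0.3, 0.7]
finger_gap: 14.2
finger_force: 25.0
```

>>> {"name": "jog_arm", "arguments": {
  "plan": [0,0,0.01,0,0,0,0,0,0.03,0,0,0,0,0,0.055,0,0,0,0,0,0.08,0,0,0,0,0,0.095,0,0,0,0.005,-0.006,0.102,0,0,-1,0.018,-0.02,0.102,0,0,-3,0.034,-0.038,0.102,0,0,-5.5,0.05,-0.056,0.102,0,0,-8,0.066,-0.074,0.102,0,0,-10.5,0.078,-0.087,0.102,0,0,-12.5,0.086,-0.0955,0.102,0,0,-13.7,0.086,-0.0955,0.102,0,0,-13.7,0.086,-0.0955,0.102,0,0,-13.7,0.086,-0.0955,0.102,0,0,-13.7]
}}

```text
clock: 3.9
eef_pos: [585.5, 280.6, 238.4]
eef_rot: [-3.141, -0.0, 1.548]
wrist_force: [-1.3, 0.5, -2.8]
finger_gap: 14.2
finger_force: 25.0
```

```bash
cat > w.py <<'E'
from h import *
import sys
F=[]
for i in range(int(sys.argv[2])):
    p,d=camera("top" if i%2 else "side")
    n="top" if i%2 else "side"
    s=manip.read_state();F.append(s["wrist_force"])
    if i<2: cv2.imwrite(f"pics/{n}{sys.argv[1]}.png",p[...,::-1]);np.save(f"{n}{sys.argv[1]}.npy",d)
F=np.array(F);print("F",F.mean(0).round(2),"sd",F.std(0).round(2),s["clock"],s["eef_pos"].round(1),s["eef_rot"].round(3),s["moment"].round(3))
E
python3 w.py 1 14
python3 - <<'E'
from h import *
for n in("side","top"):
    W=cloud(n,np.load(n+"1.npy"));z=W[...,2]
    # held pail lid & bail region
    m=(abs(W[...,0]-586)<45)&(abs(W[...,1]-280)<45)
    for a,b in((158,172),(200,215),(218,226)):
        Q=W[m&(z>a)&(z<b)]
        if len(Q): print(n,a,b,len(Q),((Q.max(0)+Q.min(0))/2).round(1),np.ptp(Q,axis=0).round(1))
E
```

```text
F [ 0.05  0.11 -2.36] sd [0.5  0.53 0.4 ] 4.6 [586.  279.8 238.4] [-3.142  0.     1.547] [-0.072  0.067  0.003]
side 158 172 185 [583.7 282.3 165.2] [61.6 69.3 12.8]
side 200 215 40 [584.4 262.  207.5] [59.5 53.9 14.8]
side 218 226 15 [584.9 282.2 221.5] [32.2  9.2  6.7]
top 158 172 548 [586.4 281.9 164.5] [63.6 59.4 11.5]
top 200 215 68 [587.  260.8 207.4] [61.9 50.7 14.7]
top 218 226 4 [572.2 282.5 219.7] [3.9 2.8 2.3]
```

>>> {"name": "jog_arm", "arguments": {
  "plan": [-0.0002,-0.01,0,0,0,0,-0.0007,-0.03,0,0,0,0,-0.0012,-0.05,0,0,0,0,-0.0017,-0.07,0,0,0,0,-0.0022,-0.09,0,0,0,0,-0.0027,-0.11,0,0,0,0,-0.0031,-0.13,0,0,0,0,-0.0035,-0.142,0,0,0,0,-0.0035,-0.145,0,0,0,0,-0.0035,-0.145,-0.003,0,0,0,-0.0035,-0.145,-0.007,0,0,0,-0.0035,-0.145,-0.011,0,0,0,-0.0035,-0.145,-0.014,0,0,0,-0.0035,-0.145,-0.016,0,0,0,-0.0035,-0.145,-0.016,0,0,0]
}}

```text
clock: 6.1
eef_pos: [582.3, 135.1, 222.0]
eef_rot: [-3.141, 0.0, 1.547]
wrist_force: [0.6, -0.3, -2.0]
finger_gap: 13.7
finger_force: 25.0
```

>>> {"name": "jog_arm", "arguments": {
  "plan": [0,0,-0.001,0,0,0,0,0,-0.002,0,0,0,0,0,-0.003,0,0,0,0,0,-0.004,0,0,0,0,0,-0.005,0,0,0,0,0,-0.006,0,0,0,0,0,-0.007,0,0,0,0,0,-0.008,0,0,0,0,0,-0.009,0,0,0,0,0,-0.01,0,0,0,0,0,-0.011,0,0,0,0,0,-0.012,0,0,0,0,0,-0.013,0,0,0,0,0,-0.014,0,0,0,0,0,-0.015,0,0,0,0,0,-0.016,0,0,0,0,0,-0.017,0,0,0,0,0,-0.018,0,0,0,0,0,-0.018,0,0,0,0,0,-0.018,0,0,0]
}}

```text
clock: 8.1
eef_pos: [582.4, 134.9, 204.5]
eef_rot: [-3.142, -0.0, 1.547]
wrist_force: [-1.8, -0.9, -1.1]
finger_gap: 13.8
finger_force: 25.0
```

```bash
cat > tilt.py <<'E'
from h import *
import sys
t=sys.argv[1]
for n in("side","top"):
    W=cloud(n,np.load(f"{n}{t}.npy"));o=[]
    s=W[...,1]-9.8; x=579.7+0.024*s
    for a,b in((75,215),(-215,-75)):
        m=(s>a)&(s<b)&(abs(W[...,0]-x)<9)&(W[...,2]>150)
        # top ridge: max z per 6 mm bin, robust line fit
        S,Z=s[m],W[...,2][m];B=[];
        for k in np.arange(a,b,6):
            q=Z[(S>=k)&(S<k+6)]
            if len(q)>=4: B.append((k+3,np.median(np.sort(q)[-max(2,len(q)//3):])))
        B=np.array(B)
        if len(B)<4: o.append(None);continue
        for _ in range(4):
            p=np.polyfit(B[:,0],B[:,1],1);r=abs(np.polyval(p,B[:,0])-B[:,1]);k=r<=max(2,2*np.median(r));B=B[k]
        o.append((p[0].round(4),p[1].round(1),len(B)))
    tips=[]
    for sg in(1,-1):
        m=(abs(abs(s)-227)<14)&(s*sg>0)&(abs(W[...,0]-x)<16)&(W[...,2]>140)&(W[...,2]<290)
        Q=W[m];tips.append(np.percentile(Q[:,2],95).round(1) if len(Q)>3 else None)
    e=(tips[0]-tips[1])/454 if None not in tips else None
    print(n,"slope L,R",o,"tips",tips,"tilt",e)
E
python3 w.py 2 10; python3 tilt.py 0; python3 tilt.py 2
```

```text
F [-1.4  -0.79 -0.61] sd [0.41 0.65 0.43] 8.6 [582.5 134.9 204.4] [-3.141 -0.     1.547] [-0.212  0.461  0.022]
side slope L,R [(np.float64(-0.0311), np.float64(209.4), 19), (np.float64(-0.0043), np.float64(208.4), 24)] tips [np.float64(209.3), np.float64(214.7)] tilt -0.011894273127753255
top slope L,R [(np.float64(-0.0148), np.float64(206.8), 24), (np.float64(-0.0188), np.float64(206.0), 24)] tips [np.float64(208.5), np.float64(214.9)] tilt -0.014096916299559484
side slope L,R [(np.float64(1.1304), np.float64(331.4), 10), (np.float64(-0.1382), np.float64(205.2), 21)] tips [None, np.float64(239.6)] tilt None
top slope L,R [(np.float64(0.0244), np.float64(509.4), 15), (np.float64(-0.1338), np.float64(206.6), 24)] tips [None, np.float64(241.1)] tilt None
```

>>> {"name": "jog_arm", "arguments": {
  "plan": [-0.0007,0,0,0,0,0,-0.0015,0,0,0,0,0,-0.0015,0,-0.001,0,0,0,-0.0015,0,-0.002,0,0,0,-0.0015,0,-0.003,0,0,0,-0.0015,0,-0.003,0,0,0,-0.0015,0,-0.003,0,0,0]
}}

```text
clock: 9.3
eef_pos: [581.4, 134.7, 201.6]
eef_rot: [3.14, 0.0, 1.547]
wrist_force: [5.8, -0.6, -0.7]
finger_gap: 13.9
finger_force: 25.0
```

```bash
python3 w.py 3 10; python3 tilt.py 3
```

```text
F [ 5.46 -0.99  0.09] sd [0.43 0.42 0.36] 9.8 [581.4 134.7 201.6] [3.14  0.    1.546] [-0.247 -1.111 -0.028]
side slope L,R [(np.float64(1.0757), np.float64(339.6), 12), (np.float64(-0.1393), np.float64(208.3), 23)] tips [None, np.float64(244.7)] tilt None
top slope L,R [(np.float64(0.0197), np.float64(507.0), 15), (np.float64(-0.1499), np.float64(206.9), 24)] tips [None, np.float64(245.4)] tilt None
```

>>> {"name": "jog_arm", "arguments": {
  "plan": [0.0006,0,0,0,0,0,0.0012,0,0,0,0,0,0.0012,0,0,0,0,0,0.0012,0,-0.0005,0,0,0,0.0012,0,-0.0005,0,0,0]
}}

```text
clock: 10.3
eef_pos: [581.9, 134.9, 200.7]
eef_rot: [-3.141, 0.0, 1.547]
wrist_force: [-1.5, -1.6, 0.0]
finger_gap: 13.9
finger_force: 25.0
```

>>> {"name": "jog_arm", "arguments": {
  "plan": [0,0,0,0,0,0,0,0,0,0,0,0,0,0,0,0,0,0,0,0,0,0,0,0,0,0,0,0,0,0,0,0,0,0,0,0],
  "claw": 0.05
}}

```text
clock: 10.9
eef_pos: [582.2, 134.9, 201.0]
eef_rot: [3.142, -0.0, 1.547]
wrist_force: [0.2, 0.7, -0.3]
finger_gap: 49.6
finger_force: 0.0
```

```bash
python3 w.py 4 10; python3 tilt.py 4
```

```text
F [-0.11 -0.29  0.02] sd [0.27 0.39 0.43] 11.4 [582.2 134.9 200.9] [-3.142 -0.     1.547] [-0.127  0.059  0.033]
side slope L,R [(np.float64(0.0575), np.float64(500.2), 10), (np.float64(-0.1568), np.float64(207.7), 22)] tips [np.float64(173.8), np.float64(247.0)] tilt -0.16123348017621142
top slope L,R [(np.float64(0.0255), np.float64(505.7), 15), (np.float64(-0.1602), np.float64(207.6), 24)] tips [None, np.float64(248.8)] tilt None
```

>>> {"name": "jog_arm", "arguments": {
  "plan": [0,0,0.015,0,0,0,0,0,0.045,0,0,0,0,0,0.085,0,0,0,0,-0.005,0.11,0,0,0,-0.006,-0.03,0.11,0,0,-1,-0.014,-0.075,0.11,0,0,-2.5,-0.022,-0.12,0.11,0,0,-4,-0.03,-0.165,0.11,0,0,-5.5,-0.039,-0.21,0.11,0,0,-7,-0.047,-0.255,0.11,0,0,-9,-0.055,-0.3,0.11,0,0,-10.5,-0.064,-0.345,0.11,0,0,-12,-0.072,-0.39,0.11,0,0,-13.5,-0.08,-0.435,0.1,0,0,-15,-0.088,-0.475,0.07,0,0,-16.5,-0.093,-0.5,0.04,0,0,-17.5,-0.094,-0.5085,0.01,0,0,-17.5,-0.094,-0.5085,0.01,0,0,-17.5]
}}

```text
clock: 13.2
eef_pos: [486.5, -373.8, 206.7]
eef_rot: [-3.135, -0.003, 1.239]
wrist_force: [-0.2, -0.1, 0.8]
finger_gap: 49.8
finger_force: 0.0
```

```bash
python3 w.py 5 10; python3 tilt.py 5
```

```text
F [ 0.13  0.12 -0.1 ] sd [0.34 0.48 0.54] 13.7 [ 488.4 -373.4  211.6] [3.141 0.    1.242] [-0.046  0.12  -0.01 ]
side slope L,R [(np.float64(0.8899), np.float64(118.1), 9), (np.float64(-0.173), np.float64(205.7), 21)] tips [np.float64(173.5), np.float64(248.1)] tilt -0.16431718061674008
top slope L,R [(np.float64(-0.1664), np.float64(207.4), 14), (np.float64(-0.1621), np.float64(207.3), 24)] tips [np.float64(175.1), np.float64(249.5)] tilt -0.16387665198237886
```

View pics/side5.png

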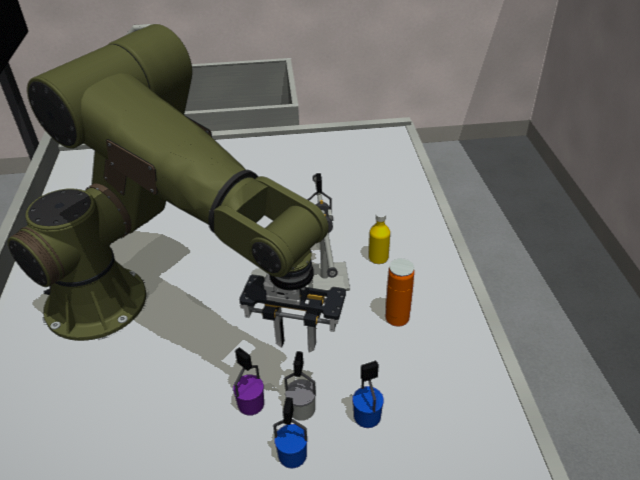

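The left pail hangs free, with its grip at (318,185) and a bar tilt of about -0.163. The fingers at (280–312, 340) are above the grey pail's grip at (298,365), clear of the decoys. Descending to grip it.

>>> {"name": "jog_arm", "arguments": {
  "plan": [0,0,-0.015,0,0,0,0,0,-0.04,0,0,0,0,0,-0.06,0,0,0,0,0,-0.072,0,0,0,0,0,-0.075,0,0,0,0,0,-0.075,0,0,0]
}}

```text
clock: 14.3
eef_pos: [488.3, -373.7, 136.3]
eef_rot: [3.141, 0.0, 1.241]
wrist_force: [-0.1, -0.1, 0.7]
finger_gap: 50.0
finger_force: 0.0
```

>>> {"name": "jog_arm", "arguments": {
  "plan": [0,0,0,0,0,0,0,0,0,0,0,0,0,0,0,0,0,0,0,0,0,0,0,0,0,0,0,0,0,0,0,0,0,0,0,0,0,0,0,0,0,0,0,0,0,0,0,0],
  "claw": 0.0,
  "force": 25
}}

```text
clock: 15.1
eef_pos: [488.2, -373.7, 136.1]
eef_rot: [3.141, 0.0, 1.241]
wrist_force: [-0.6, -0.2, 2.5]
finger_gap: 14.0
finger_force: 25.0
```

>>> {"name": "jog_arm", "arguments": {
  "plan": [0,0,0.01,0,0,0,0,0,0.03,0,0,0,0,0,0.06,0,0,0,0,0,0.09,0,0,0,0,0,0.12,0,0,0,0,0,0.138,0,0,0,0.006,0.008,0.142,0,0,1.2,0.017,0.022,0.142,0,0,3.5,0.032,0.042,0.142,0,0,6.6,0.048,0.063,0.142,0,0,10,0.064,0.085,0.142,0,0,13.3,0.077,0.102,0.142,0,0,16,0.0845,0.1115,0.142,0,0,17.5,0.0845,0.1115,0.142,0,0,17.5,0.0845,0.1115,0.142,0,0,17.5]
}}

```text
clock: 16.6
eef_pos: [572.5, -262.2, 277.3]
eef_rot: [-3.141, -0.0, 1.546]
wrist_force: [-0.1, 0.7, -3.1]
finger_gap: 14.0
finger_force: 25.0
```

```bash
python3 w.py 6 14
python3 - <<'E'
from h import *
for n in("side","top"):
    W=cloud(n,np.load(n+"6.npy"));z=W[...,2]
    m=(abs(W[...,0]-573)<45)&(abs(W[...,1]+262)<43)
    for a,b in((190,212),(236,250),(252,268)):
        Q=W[m&(z>a)&(z<b)]
        if len(Q): print(n,a,b,len(Q),((Q.max(0)+Q.min(0))/2).round(1),np.ptp(Q,axis=0).round(1))
I=np.hstack([cv2.resize(cv2.imread("pics/side6.png")[190:340,250:400],(400,400)),cv2.resize(cv2.imread("pics/top6.png")[190:290,380:480],(400,400))])
cv2.imwrite("pics/c6.png",I)
E
```

```text
F [-0.12 -0.22 -3.26] sd [0.35 0.58 0.35] 17.3 [ 572.7 -262.1  277.9] [-3.142 -0.     1.547] [-0.081  0.042 -0.027]
side 190 212 647 [ 571.4 -262.2  200.9] [63.5 67.5 21.6]
side 236 250 45 [ 571.4 -262.7  243.3] [62.3  8.9 13.2]
side 252 268 44 [ 570.5 -263.5  259.9] [39.5  9.6 15.5]
top 190 212 167 [ 579.  -244.3  199.4] [47.4 27.9 15.6]
```

View pics/c6.png

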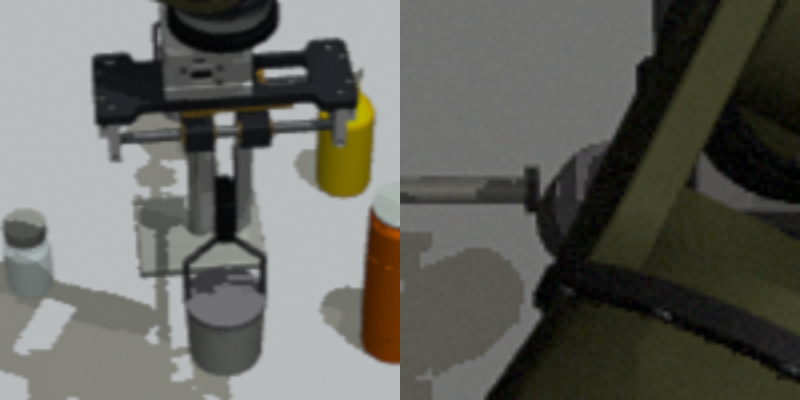

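The pail hangs upright and centred in front of the tip. W2 is about 3.26 N, so d2 is about 100 mm. Threading it on now.

>>> {"name": "jog_arm", "arguments": {
  "plan": [0.0002,0.008,0,0,0,0,0.0006,0.024,0,0,0,0,0.001,0.042,0,0,0,0,0.0015,0.062,-0.002,0,0,0,0.002,0.082,-0.005,0,0,0,0.0025,0.102,-0.009,0,0,0,0.003,0.122,-0.012,0,0,0,0.0034,0.142,-0.015,0,0,0,0.0038,0.16,-0.018,0,0,0,0.0041,0.17,-0.02,0,0,0,0.0041,0.172,-0.02,0,0,0,0.0041,0.172,-0.023,0,0,0,0.0041,0.172,-0.027,0,0,0,0.0041,0.172,-0.031,0,0,0,0.0041,0.172,-0.034,0,0,0,0.0041,0.172,-0.036,0,0,0,0.0041,0.172,-0.036,0,0,0]
}}

```text
clock: 19.0
eef_pos: [576.7, -90.3, 241.6]
eef_rot: [-3.141, -0.0, 1.546]
wrist_force: [0.9, -0.1, -3.3]
finger_gap: 13.9
finger_force: 25.0
```

>>> {"name": "jog_arm", "arguments": {
  "plan": [0,0,-0.001,0,0,0,0,0,-0.002,0,0,0,0,0,-0.003,0,0,0,0,0,-0.004,0,0,0,0,0,-0.005,0,0,0,0,0,-0.006,0,0,0,0,0,-0.007,0,0,0,0,0,-0.008,0,0,0,0,0,-0.009,0,0,0,0,0,-0.01,0,0,0,0,0,-0.011,0,0,0,0,0,-0.012,0,0,0,0,0,-0.013,0,0,0,0,0,-0.014,0,0,0,0,0,-0.015,0,0,0,0,0,-0.016,0,0,0,0,0,-0.017,0,0,0,0,0,-0.017,0,0,0]
}}

```text
clock: 20.8
eef_pos: [576.8, -90.2, 224.8]
eef_rot: [3.142, 0.0, 1.547]
wrist_force: [1.9, -1.9, -1.6]
finger_gap: 14.0
finger_force: 25.0
```

```bash
python3 w.py 7 10; python3 tilt.py 7
```

```text
F [ 1.42 -1.76 -0.78] sd [0.61 0.34 0.32] 21.3 [576.8 -90.2 225. ] [3.141 0.    1.547] [-0.391 -0.327  0.028]
side slope L,R [None, (np.float64(2.8787), np.float64(781.0), 17)] tips [None, np.float64(220.9)] tilt None
top slope L,R [(np.float64(-0.0498), np.float64(207.3), 17), (np.float64(2.5464), np.float64(808.3), 19)] tips [np.float64(201.7), np.float64(222.5)] tilt -0.04581497797356831
```

>>> {"name": "jog_arm", "arguments": {
  "plan": [0.0003,0,-0.0005,0,0,0,0.0003,0,-0.001,0,0,0,0.0003,0,-0.0015,0,0,0,0.0003,0,-0.002,0,0,0,0.0003,0,-0.0025,0,0,0,0.0003,0,-0.003,0,0,0,0.0003,0,-0.0035,0,0,0,0.0003,0,-0.004,0,0,0,0.0003,0,-0.004,0,0,0,0.0003,0,-0.004,0,0,0]
}}

```text
clock: 22.3
eef_pos: [577.0, -90.1, 220.9]
eef_rot: [-3.141, 0.0, 1.547]
wrist_force: [-1.5, -2.0, -0.2]
finger_gap: 13.8
finger_force: 25.0
```

```bash
python3 w.py 8 12; python3 tilt.py 8
```

```text
F [-1.5  -2.04 -0.21] sd [0.43 0.52 0.39] 22.9 [577.1 -90.1 220.9] [-3.142  0.     1.547] [-0.531  0.352  0.002]
side slope L,R [None, (np.float64(2.865), np.float64(781.4), 18)] tips [None, np.float64(212.6)] tilt None
top slope L,R [(np.float64(-0.0218), np.float64(209.3), 11), (np.float64(2.5763), np.float64(807.4), 19)] tips [np.float64(209.7), np.float64(213.2)] tilt -0.007709251101321586
```

>>> {"name": "jog_arm", "arguments": {
  "plan": [-0.0001,0,-0.0003,0,0,0,-0.0002,0,-0.0006,0,0,0,-0.0002,0,-0.0006,0,0,0]
}}

```text
clock: 23.2
eef_pos: [577.0, -90.1, 220.4]
eef_rot: [3.141, 0.0, 1.547]
wrist_force: [0.3, -2.3, -0.1]
finger_gap: 13.8
finger_force: 25.0
```

>>> {"name": "jog_arm", "arguments": {
  "plan": [0,0,0,0,0,0,0,0,0,0,0,0,0,0,0,0,0,0,0,0,0,0,0,0,0,0,0,0,0,0,0,0,0,0,0,0],
  "claw": 0.05
}}

```text
clock: 23.8
eef_pos: [576.9, -90.1, 220.4]
eef_rot: [3.142, -0.0, 1.547]
wrist_force: [0.8, -0.2, 0.0]
finger_gap: 49.9
finger_force: 0.0
```

```bash
python3 w.py 9 12; python3 tilt.py 9
```

```text
F [-0.07 -0.05  0.03] sd [0.43 0.37 0.57] 24.4 [576.9 -90.1 220.3] [-3.142  0.     1.547] [-0.106  0.041 -0.046]
side slope L,R [None, (np.float64(3.0049), np.float64(806.7), 15)] tips [None, np.float64(212.4)] tilt None
top slope L,R [(np.float64(-0.0058), np.float64(207.6), 18), (np.float64(2.5769), np.float64(806.9), 19)] tips [np.float64(211.8), np.float64(212.3)] tilt -0.0011013215859030838
```

Released, and the bar is near level. I'll retreat up and back, then verify.

>>> {"name": "jog_arm", "arguments": {
  "plan": [0,0,0.01,0,0,0,0,0,0.035,0,0,0,0,0,0.07,0,0,0,0,0,0.105,0,0,0,-0.015,0,0.13,0,0,0,-0.045,0,0.14,0,0,0,-0.085,-0.01,0.14,0,0,0,-0.125,-0.02,0.14,0,0,0,-0.16,-0.05,0.14,0,0,0,-0.18,-0.09,0.14,0,0,0,-0.19,-0.13,0.14,0,0,0,-0.19,-0.15,0.14,0,0,0,-0.19,-0.15,0.14,0,0,0,-0.19,-0.15,0.14,0,0,0]
}}

```text
clock: 25.8
eef_pos: [386.8, -240.0, 360.8]
eef_rot: [3.141, 0.0, 1.546]
wrist_force: [0.5, 0.6, -0.4]
finger_gap: 49.8
finger_force: 0.0
```

```bash
python3 w.py 10 4; python3 tilt.py 10;python3 -c "
import cv2,numpy as np
cv2.imwrite('pics/c10.png',np.hstack([cv2.resize(cv2.imread('pics/side10.png')[140:420,200:450],(400,448)),cv2.resize(cv2.imread('pics/top10.png')[130:360,160:440],(400,328)) if 0 else cv2.copyMakeBorder(cv2.resize(cv2.imread('pics/top10.png')[130:360,160:440],(400,328)),0,120,0,0,0)]))"
```

```text
F [ 0.39 -0.23 -0.08] sd [0.66 0.22 0.67] 26.0 [ 387.1 -239.3  360.7] [3.141 0.    1.548] [-0.032  0.072 -0.011]
side slope L,R [(np.float64(0.9925), np.float64(125.3), 11), (np.float64(0.5004), np.float64(298.8), 18)] tips [np.float64(211.0), np.float64(211.1)] tilt -0.00022026431718060423
top slope L,R [(np.float64(-0.0005), np.float64(206.7), 17), (np.float64(0.0756), np.float64(220.3), 15)] tips [np.float64(211.5), np.float64(212.5)] tilt -0.0022026431718061676
```

View pics/c10.png

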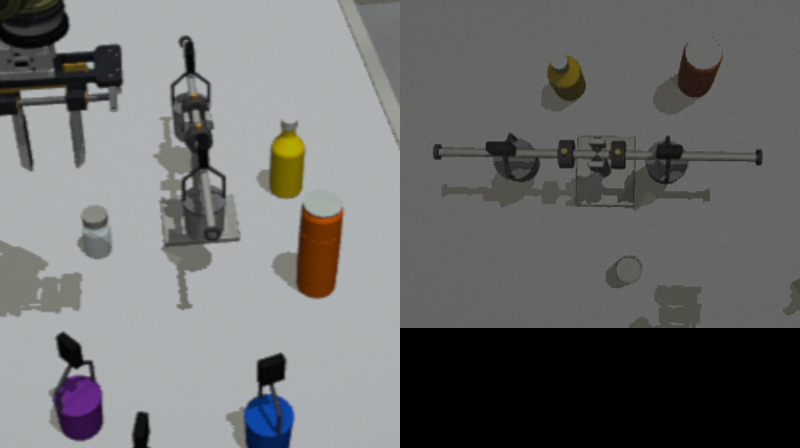

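Both pails hang free, one on each side at about crop (515,160) and (667,160). The tip heights differ by less than 1 mm, so the tilt is about 0.1°, and the three other containers stand untouched.

```bash
python3 -c "
from cell import manip
print(manip.sign_off())"
```

```text
the job is handed in; nothing more can be done
None
```

Both pails hang free on the rack, the left about 125 mm and the right about 100 mm from the pivot, with the bar level to about 0.1° in the last pictures; the job was handed in at 26 s.

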